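# Pack the gas-line kit caddy

## Task

Pack the gas-line kit into the grey caddy: slide back the cover of the lidded box, lay the pressure gauge inside with its dial up, and slide the cover fully shut again. Put the brass tee (three ends) flat in the square open bin, and lay the long straight union lengthwise in the long narrow open bin. The elbow (two ends at a right angle) and the short straight union do not belong to the kit: leave them where they lie.

Things in the scene. Friction and masses are not known exactly. Their poses are not given: they have to be found in the camera images.
- gauge_c (a point): Pressure gauge lying with its white dial up: round black case 50 mm across and 26 mm high, about 130 g. The point is at the middle of the round case, 13 mm above its underside; x points along its brass stem, which sticks out sideways to 47 mm from this point (14 mm wide near the case, then 10 mm thick); z points up out of the dial.
- tee_c (a point): Tee fitting, about 140 g. Brass, machined from 26 mm square bar, lying flat on its square body, 26 mm high; the point is at the middle of the square body, 13 mm above its underside. Three round 16 mm stubs (20 mm rings near their ends): along +x and -x, each ending 30 mm from the point (60 mm over both ends), and along +y, ending 36 mm from it; the -y side is the flat of the square body, 13 mm from the point.
- union_c (a point): Long straight union, 80 mm long along its x, about 130 g. Brass, machined from 26 mm square bar, lying flat on its square body, 26 mm high; the point is at the middle of the square body, 13 mm above its underside. The square body is 30 mm long in x and 26 mm wide in y; round 16 mm stubs (20 mm rings) run on from it along +x and -x to 40 mm from the point.
- elbow_c (a point): Elbow fitting, to be left alone. Brass, machined from 26 mm square bar, lying flat on its square body, 26 mm high; the point is at the middle of the square body, 13 mm above its underside. Two round 16 mm stubs at a right angle, along +x and +y, each ending 36 mm from the point.
- nipple_c (a point): Short straight union, to be left alone: like the long one but only 42 mm long along its x. Brass, machined from 26 mm square bar, lying flat on its square body, 26 mm high; the point is at the middle of the square body, 13 mm above its underside. 
- box_in (a point): Lidded white box in the caddy, fixed. The point is at the centre of its inner floor, 10 mm above the table. Inside 130 mm (x) by 96 mm (y); walls 4 mm thick, their top 32 mm above this point. Its cover slides along the box's +x (away from the robot); with the cover fully back the box is open from x = -65 to x = +46 mm of this point.
- cover (a joint): Sliding cover of the lidded box, in metres: 0 is fully shut, 0.115 fully back; grows as it slides along the box's +x. It may start a little ajar. It slides with about 1.5 N of friction, stays where it is left and has stops at both ends.
- cover_rib (a point): The cover's black grip rib: an upright bar 12 mm thick along x (the sliding direction), 44 mm long along y, standing 20 mm above the 5 mm thick grey cover plate; the point is at the middle of the rib, 10 mm below its top and 10 mm above the plate. It stands 50 mm to the -x side of the cover's middle. x and y are those of the box.
- bin_in (a point): Square open white bin in the caddy, fixed. The point is at the centre of its inner floor, 9 mm above the table; inside 106 by 106 mm, walls 3 mm thick, their top 17 mm above this point; x and y along its sides.
- trough_in (a point): Long narrow open white bin in the caddy, fixed. The point is at the centre of its inner floor, 9 mm above the table; inside 130 mm long in x, 80 mm wide in y, walls 3 mm thick, their top 17 mm above this point.
Not all that is in view belongs to the job. Leave any orange look-alike of the part that bears gauge_c alone. What is shaped like the part that bears tee_c but pink is not meant.

How it is judged (in metres and radians):
On the way, in this order (a step that is already met when the one before it is completed fails the run):
1. the cover is slid back (at least 90 of its 115 mm) (value of joint cover above 0.09 m), for 0.1 s.
2. the gauge lies dial up on the floor of the lidded box (x of gauge_c in the frame of box_in between -0.045 and 0.045 m and y of gauge_c in the frame of box_in between -0.034 and 0.034 m and z of gauge_c in the frame of box_in between 0.004 and 0.022 m and angle between gauge_c's own z axis and vertical below 0.25 rad), for 0.2 s.
3. the cover is shut over it (within 8 mm) (value of joint cover below 0.008 m), for 0.2 s.
At the end, for the whole second after the job is handed in: Gauge dial up (0.25 rad) on the lidded box's floor, cover shut within 8 mm; tee flat (0.25 rad) in the square bin; long union on the narrow bin's floor, lengthwise within 0.45 rad, within 35 mm along and 30 mm across of its centre; all at rest; elbow and short union within 25 mm of their starts (all of step 2 and value of joint cover below 0.008 m and x of tee_c in the frame of bin_in between -0.043 and 0.043 m and y of tee_c in the frame of bin_in between -0.043 and 0.043 m and z of tee_c in the frame of bin_in between 0.004 and 0.022 m and angle between tee_c's own z axis and vertical below 0.25 rad and x of union_c in the frame of trough_in between -0.035 and 0.035 m and y of union_c in the frame of trough_in between -0.03 and 0.03 m and z of union_c in the frame of trough_in between 0.004 and 0.022 m and angle between the x axis of union_c and the x axis of trough_in, either way round below 0.45 rad and distance of each of elbow_c, nipple_c from where it was at the start of the episode below 0.025 m and linear speed of each of gauge, tee, union below 0.02 m/s); the robot touches nothing.
It fails at once if the elbow or the short union is moved by more than 25 mm (distance of any of elbow_c, nipple_c from where it was at the start of the episode above 0.025 m).
It also fails if it takes over 115 s, if anything falls off the work surface, if the arm or the gripper's body presses on something with over 40 N, if the wrist force passes 120 N, or if a joint passes its speed limit or range.

## Robot

A 6-joint arm with a two-finger parallel gripper is mounted at the origin on the work surface. World frame = base frame: x ahead of the robot, y to its left, z up, the work surface at z = 0. Lengths are in mm, angles in rad, forces in N, time in s.
With the tool pointing down it reaches from about 300 to 775 mm from the base axis. Payload 14.6 kg.
Tool frame: the origin (TCP) lies on the front face of the gripper's body, between the roots of the fingers; the fingertips stand 97 mm ahead of it and the grasp point (between the pads) lies 78 mm ahead of it; z points along the fingers, y is the line along which they close (so a half turn about z gives the same grasp; the last joint's range is limited). The gripper opens to 94 mm and grips with 3 to 60 N. Pads are 16 mm wide; open, the fingers measure 119 mm over their backs; the gripper's body (75 mm by 177 mm) begins 78 mm behind the grasp point.
Start: joints at [1.064, 0.3, 1.521, -0, 1.321, -0.067], TCP at [234.164, 497.652, 302.646] pointing down, gripper open.
Joint ranges: [-3.03, 3.03], [-0.79, 2.21], [0.23, 2.52], [-1.04, 4.18], [0, 3.07], [-2.55, 2.55]. Speed limits (rad/s): [2.22, 2.22, 2.57, 3.14, 3.14, 3.14].

## Interface

Orientations are given as [roll, pitch, yaw] about the fixed x, y, z axes, in that order (R = Rz(yaw) Ry(pitch) Rx(roll)).
In Python, from cell import * gives the robot as it stands.
- The arm moves only by the tool carry_out, never from a script. Its arguments are lists of equal length, an entry for each row: "slide": the shift along the world's x, y, z scaled (see below), a list of three; "dr": the turn, a rotation vector about the world's x, y, z scaled (see below), a list of three; "gripper": the opening in per cent of the stroke, from 0 (shut) to 100 (fully open). A call has 1 to 10 rows; each row is the pose to reach, as a shift and turn from the pose commanded when the call began, turning the shorter way round; what a row does not reach only later rows make up. The controller multiplies each number of a shift by 0.25 m and each number of a turn by 360 degrees. A row lasts 1/12 s, in which the tool goes at most 41.7 mm and 7.16 degrees, less where a joint would pass 70% of its speed; a pose out of reach is approached as far as the arm can. A call with a number of a shift or a turn outside -1 to 1 is refused whole. A call with a gripper value outside its range is refused whole. The fingers move at their own pace and stop on an object; "newtons" is the grip in N (left out, the last holds). Time passes only in rows, so rows that repeat a pose let the fingers close. It gives the time, the measured TCP pose, the force, the opening and the grip force at its end, in the units of the state.
- read_state(): the state, without advancing time (a new reading comes with each control period).
- camera(name): name is "side" or "top"; returns the picture (420x560x3 uint8, red, green, blue); there is no depth.
- camera_model(name): a dict with "vfov" (degrees; the focal length in pixels is half the picture's height over the tangent of half this angle, whatever the lens; pixels are square), "cx", "cy" (the principal point, pixels), "R" (3x3) and "t" (3): a world point X has camera coordinates R X + t. Camera axes: x right, y down, z forward; pixel columns grow to the right and rows downward; lengths in mm; the calibration is good to about 2 mm. A picture is of the moment at which its call begins. camera_model takes no time and is no camera call.
- sign_off(): hands the job in; it is judged then, once.
The state is a dict: "clock": time; "joints": joint angles; "qd": joint speeds; "effort": joint torques, N m; "eef_pos": TCP position; "eef_rot": TCP orientation; "wrist_force": force on the tool from outside, world axes, zero at the start; "moment": the same for the moment, N m; "finger_gap": finger opening in mm; "finger_force": force on a finger pad.
Only numpy, scipy, OpenCV 4.12 (cv2) and the standard library are available. Lean on these libraries where they do the work, as an engineer would, in place of code of your own. Each camera call takes 0.05 s, during which the arm holds its last target. There are 200 camera calls.

## Working session

There is one attempt and no reset: what is moved stays moved. The work goes in short steps, Python scripts to look and compute and a tool call to move; the robot and the scene stay as the last step left them, time stands still between calls to the robot, and variables do not carry over. Pictures are saved under pics/ and viewed, at most 14 in all, crops included, and the job is handed in when it is done.

Besides the shell and the picture viewer there is one more tool, called after ">>>" by a JSON object that holds its "api" and its "payload", one argument or row to a line. carry_out: Moves the arm, as the interface text tells. Its arguments: {"type":"object","properties":{"slide":{"type":"array","items":{"type":"array","items":{"type":"number","minimum":-1,"maximum":1}}},"dr":{"type":"array","items":{"type":"array","items":{"type":"number","minimum":-1,"maximum":1}}},"gripper":{"type":"array","items":{"type":"number"}},"newtons":{"type":"number"}},"required":["slide","dr","gripper"]}

```bash
mkdir -p pics; ls; python3 - <<'E'
from cell import *
import cv2
for n in("top","side"):
    cv2.imwrite(f"pics/{n}0.png",camera(n)[:,:,::-1]); m=camera_model(n); print(n,m)
print(read_state())
E
```

```text
pics
top {'vfov': 45.42810303075604, 'cx': 266.7412443350799, 'cy': 210.02654406149287, 'R': array([[ 0.02519466, -0.99952733, -0.01761687],
       [-0.98362713, -0.02164052, -0.17891159],
       [ 0.17844578,  0.02183604, -0.98370742]]), 't': array([ -59.16615866,  560.39381239, 1298.24900252])}
side {'vfov': 46.873853520850105, 'cx': 273.7054733464046, 'cy': 212.11008620688617, 'R': array([[ 0.97047006, -0.24006284,  0.02361559],
       [-0.12557946, -0.58638491, -0.80023905],
       [ 0.20595548,  0.77364241, -0.59921596]]), 't': array([-561.60923361,   93.02818244, 1171.84275109])}
{'clock': 0.1, 'joints': array([ 1.06438708e+00,  3.00402640e-01,  1.52151578e+00,  6.60196661e-06,
        1.32071560e+00, -6.66350429e-02]), 'qd': array([ 0.0008583 , -0.00248497, -0.0028607 ,  0.00057338, -0.00098441,
       -0.00065374]), 'effort': array([ 3.91953508e-04, -5.32646728e+01, -3.53281224e+01,  7.08750193e-02,
        2.35506683e-02, -4.62723790e-05]), 'eef_pos': array([234.10647218, 497.53659575, 302.15145836]), 'eef_rot': array([-3.14055403e+00, -7.57207711e-05,  2.70181677e+00]), 'wrist_force': array([-0.11035709,  0.01610414, -0.98965814]), 'moment': array([-0.00395763,  0.00022839, -0.04259849]), 'finger_force': 0.0, 'finger_gap': 93.93204913259703}
```

View pics/top0.png

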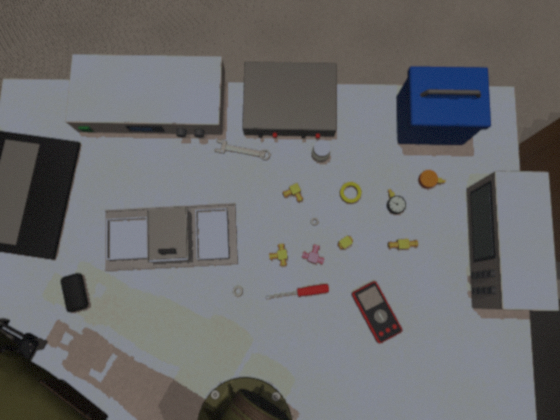

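View pics/side0.png

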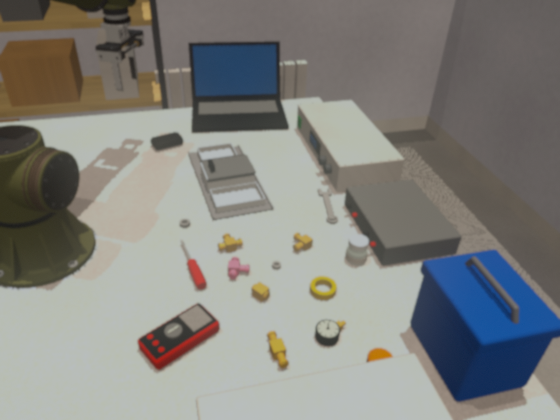

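The top view shows the caddy (170,238) with its cover in the middle, elbow or tee at (293,192) and (280,255), pink tee (313,255), short union (345,242), long union (403,244), gauge (396,204), and orange look-alike (429,179). I'll enlarge.

```bash
python3 - <<'E'
import cv2
a=cv2.imread("pics/top0.png")
cv2.imwrite("pics/c1.png",cv2.resize(a[195:280,95:245],None,fx=5.3,fy=5.3,interpolation=cv2.INTER_CUBIC))
cv2.imwrite("pics/c2.png",cv2.resize(a[170:280,265:425],None,fx=5,fy=5,interpolation=cv2.INTER_CUBIC))
E
cat > h.py <<'E'
import numpy as np
from cell import *
def model(n):
    m=camera_model(n); f=210/np.tan(np.radians(m["vfov"]/2)); return m["R"],m["t"],f,m["cx"],m["cy"]
def proj(n,X):
    R,t,f,cx,cy=model(n); c=np.atleast_2d(X)@R.T+t; return np.c_[cx+f*c[:,0]/c[:,2],cy+f*c[:,1]/c[:,2]]
def back(n,uv,z):
    R,t,f,cx,cy=model(n); uv=np.atleast_2d(uv).astype(float)
    d=np.c_[(uv[:,0]-cx)/f,(uv[:,1]-cy)/f,np.ones(len(uv))]@R; o=-R.T@t
    return o+d*((z-o[2])/d[:,2])[:,None]
E
```

```text
(no output)
```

View pics/c1.png

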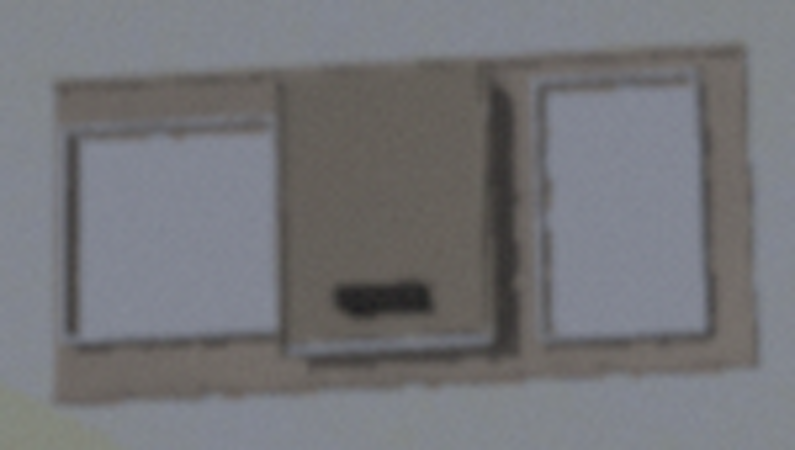

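View pics/c2.png

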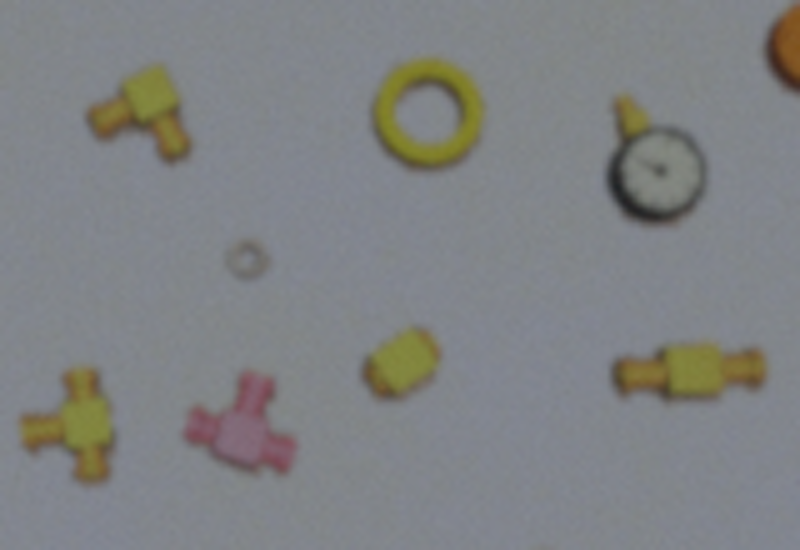

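Crop 1: rib at about (383,298), trough interior from (545,85) to (710,335), square bin interior from (78,137) to (276,335). Crop 2: elbow (upper left), tee (lower left), short union, long union, gauge with its stem up-left. I'll measure these and cross-check with the side view.

```bash
python3 - <<'E'
from h import *
import cv2
np.set_printoptions(precision=1,suppress=True)
c1=lambda x,y:(95+(x+.5)/5.3-.5,195+(y+.5)/5.3-.5)
c2=lambda x,y:(265+(x+.5)/5-.5,170+(y+.5)/5-.5)
def B(c,p,z,n): print(n,back("top",[c(*q) for q in p],z).tolist() if 0 else back("top",[c(*q) for q in p],z)[:,:2].ravel())
B(c1,[(383,291),(337,292),(430,288)],67,"rib top c,l,r")  # 42+5+20
B(c1,[(282,82),(488,66),(286,350),(492,335)],47,"cover corners")
B(c1,[(541,78),(697,72),(711,333),(547,342)],26,"trough rim corners TL TR BR BL")
B(c1,[(70,128),(272,120),(70,343),(276,338)],26,"bin rim corners")
B(c1,[(57,80),(745,47),(757,365),(57,402)],8,"caddy base corners")
B(c2,[(87,422),(82,376),(92,474),(28,431)],26,"tee body top, ")
B(c2,[(82,376),(92,474),(28,431)],13,"tee stubs")
B(c2,[(694,368)],26,"union top"); B(c2,[(622,374),(763,366)],13,"union ends")
B(c2,[(660,170)],26,"gauge"); B(c2,[(622,100)],13,"gauge stem")
B(c2,[(151,93)],26,"elbow"); B(c2,[(404,360)],26,"nip");B(c2,[(428,110)],5,"ring");B(c2,[(240,434)],26,"pink")
for n,p,z in (("tee",(231,238),26),("union",(277,345),26),("gauge",(327,327),26),("elbow",(304,239),26),("nip",(261,287),26),("rib",(212,163),67)): print("side",n,back("side",p,z)[:,:2])
print(proj("top",[0,0,0]),proj("side",[[0,0,0],[234,497.6,302.6]]))
E
python3 - <<'E'
import cv2
a=cv2.imread("pics/side0.png")
cv2.imwrite("pics/s1.png",cv2.resize(a[140:225,180:280],None,fx=6,fy=6,interpolation=cv2.INTER_CUBIC))
E
```

```text
rib top c,l,r [447.5 213.2 446.5 236.  449.5 189.9]
cover corners [555.  275.9 565.6 170.9 418.7 264.6 428.7 161.5]
trough rim corners TL TR BR BL [563.8 146.9 568.7  66.2 434.   53.7 427.5 137. ]
bin rim corners [532.1 390.  538.6 285.2 421.2 380.8 426.2 275.5]
caddy base corners [560.3 405.1 585.9  43.3 419.7  31.1 392.1 391.1]
tee body top,  [446.6 -89.5 471.4 -86.3 418.8 -92.7 441.  -57.8]
tee stubs [472.9 -86.4 419.7 -92.9 442.2 -57.7]
union top [ 483.4 -415.4]
union ends [ 480.8 -379.6  486.9 -455.9]
gauge [ 591.6 -399.4]
gauge stem [ 633.3 -382.4]
elbow [ 628.8 -121.1]
nip [ 484.1 -259.8]
ring [ 627.1 -276.4]
pink [ 442.1 -171.8]
side tee [[450.2 -81.3]]
side union [[ 481.6 -416.5]]
side gauge [[ 590.2 -396.1]]
side elbow [[ 624.3 -123.1]]
side nip [[ 485.4 -259.1]]
side rib [[447.2 211.3]]
[[243.9 426.6]] [[ 41.5 250.6]
 [121.7  52.1]]
```

View pics/s1.png

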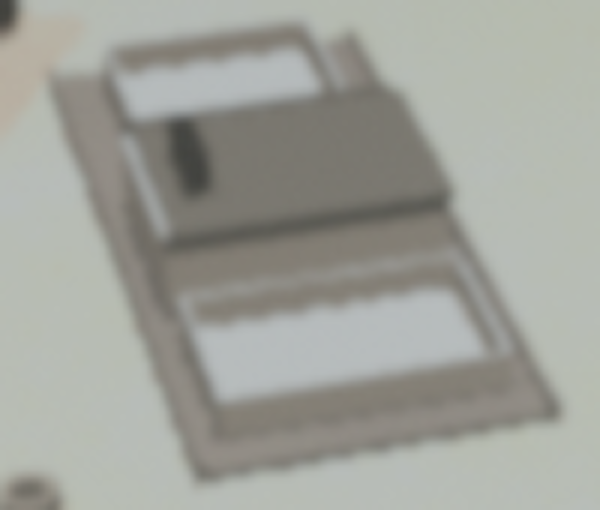

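Both views agree within a few mm, and the sizes check out. The caddy is turned about 0.076 rad and the rib is near (447, 213). Next I move above the rib with the finger axis along the box's x.

>>> {"api": "carry_out", "payload": {
  "slide": [
    [0.852, -1, -0.24],
    [0.852, -1, -0.24],
    [0.852, -1, -0.24],
    [0.852, -1, -0.24],
    [0.852, -1, -0.24],
    [0.852, -1, -0.24],
    [0.852, -1, -0.24],
    [0.852, -1, -0.24],
    [0.852, -1, -0.24],
    [0.852, -1, -0.24]
  ],
  "dr": [
    [0, 0, -0.168],
    [0, 0, -0.168],
    [0, 0, -0.168],
    [0, 0, -0.168],
    [0, 0, -0.168],
    [0, 0, -0.168],
    [0, 0, -0.168],
    [0, 0, -0.168],
    [0, 0, -0.168],
    [0, 0, -0.168]
  ],
  "gripper": [100, 100, 100, 100, 100, 100, 100, 100, 100, 100]
}}

```text
clock: 0.93
eef_pos: [448.0, 246.0, 241.9]
eef_rot: [-3.14, 0.0, 1.64]
wrist_force: [-1.0, 0.3, -0.4]
finger_gap: 93.8
finger_force: 0.0
```

>>> {"api": "carry_out", "payload": {
  "slide": [
    [0, -0.14, 0],
    [0, -0.14, -0.2],
    [0, -0.14, -0.37],
    [0, -0.14, -0.37],
    [0, -0.14, -0.37],
    [0, -0.14, -0.37],
    [0, -0.14, -0.37],
    [0, -0.14, -0.37],
    [0, -0.14, -0.37]
  ],
  "dr": [
    [0, 0, 0],
    [0, 0, 0],
    [0, 0, 0],
    [0, 0, 0],
    [0, 0, 0],
    [0, 0, 0],
    [0, 0, 0],
    [0, 0, 0],
    [0, 0, 0]
  ],
  "gripper": [60, 60, 60, 60, 60, 0, 0, 0, 0],
  "newtons": 15
}}

```text
clock: 1.68
eef_pos: [447.6, 213.0, 151.6]
eef_rot: [3.139, -0.001, 1.647]
wrist_force: [0.1, -0.3, 1.0]
finger_gap: 37.5
finger_force: 0.0
```

>>> {"api": "carry_out", "payload": {
  "slide": [
    [0, 0, 0],
    [0, 0, 0],
    [0, 0, 0],
    [0, 0, 0]
  ],
  "dr": [
    [0, 0, 0],
    [0, 0, 0],
    [0, 0, 0],
    [0, 0, 0]
  ],
  "gripper": [0, 0, 0, 0]
}}

```text
clock: 2.02
eef_pos: [447.1, 212.6, 150.3]
eef_rot: [-3.141, -0.0, 1.646]
wrist_force: [-1.1, 0.9, 2.5]
finger_gap: 11.9
finger_force: 15.0
```

>>> {"api": "carry_out", "payload": {
  "slide": [
    [0.05, 0.004, 0],
    [0.1, 0.008, 0],
    [0.15, 0.011, 0],
    [0.2, 0.015, 0],
    [0.25, 0.019, 0],
    [0.3, 0.023, 0],
    [0.35, 0.027, 0],
    [0.4, 0.03, 0],
    [0.4, 0.03, 0],
    [0.4, 0.03, 0]
  ],
  "dr": [
    [0, 0, 0],
    [0, 0, 0],
    [0, 0, 0],
    [0, 0, 0],
    [0, 0, 0],
    [0, 0, 0],
    [0, 0, 0],
    [0, 0, 0],
    [0, 0, 0],
    [0, 0, 0]
  ],
  "gripper": [0, 0, 0, 0, 0, 0, 0, 0, 0, 0]
}}

```text
clock: 2.85
eef_pos: [547.3, 220.3, 150.3]
eef_rot: [3.141, -0.001, 1.646]
wrist_force: [1.2, 3.1, 3.7]
finger_gap: 11.6
finger_force: 15.0
```

>>> {"api": "carry_out", "payload": {
  "slide": [
    [0.01, 0.001, 0],
    [0.02, 0.0015, 0],
    [0.03, 0.002, 0],
    [0.04, 0.003, 0],
    [0.05, 0.004, 0],
    [0.06, 0.0045, 0],
    [0.06, 0.0045, 0]
  ],
  "dr": [
    [0, 0, 0],
    [0, 0, 0],
    [0, 0, 0],
    [0, 0, 0],
    [0, 0, 0],
    [0, 0, 0],
    [0, 0, 0]
  ],
  "gripper": [0, 0, 0, 0, 0, 0, 0]
}}

```text
clock: 3.43
eef_pos: [559.5, 221.4, 149.9]
eef_rot: [-3.132, 0.001, 1.647]
wrist_force: [-30.1, -0.6, 22.2]
finger_gap: 20.7
finger_force: 15.0
```

>>> {"api": "carry_out", "payload": {
  "slide": [
    [-0.02, 0, 0],
    [-0.02, 0, 0],
    [-0.02, 0, 0],
    [-0.02, 0, 0.1],
    [-0.02, 0, 0.3],
    [-0.02, -0.4, 0.5],
    [-0.02, -0.8, 0.5],
    [-0.02, -1, 0.5],
    [-0.02, -1, 0.5],
    [-0.02, -1, 0.5]
  ],
  "dr": [
    [0, 0, 0],
    [0, 0, 0],
    [0, 0, 0],
    [0, 0, 0],
    [0, 0, 0],
    [0, 0, 0],
    [0, 0, 0],
    [0, 0, 0],
    [0, 0, 0],
    [0, 0, 0]
  ],
  "gripper": [60, 60, 60, 60, 60, 60, 60, 60, 60, 60]
}}

```text
clock: 4.27
eef_pos: [557.0, 19.2, 267.5]
eef_rot: [3.141, 0.0, 1.646]
wrist_force: [0.7, 0.5, 0.2]
finger_gap: 56.7
finger_force: 0.0
```

```bash
python3 - <<'E'
from h import *
import cv2
a=camera("top")[:,:,::-1]; cv2.imwrite("pics/top1.png",a)
cv2.imwrite("pics/c3.png",cv2.resize(a[165:280,95:245],None,fx=5.2,fy=5.2,interpolation=cv2.INTER_CUBIC))
print(read_state()["eef_pos"])
E
```

```text
[557.38757174  13.14531519 268.80402971]
```

View pics/c3.png

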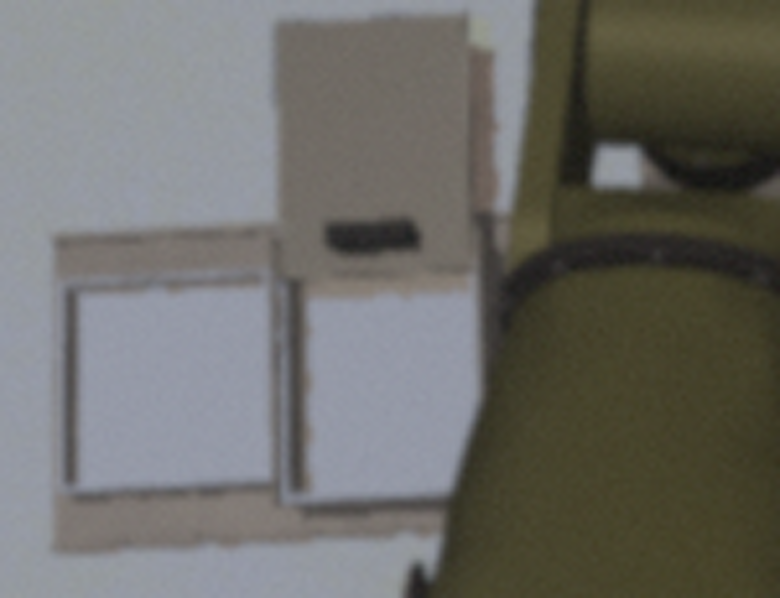

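The cover is back: rib top at crop (372,232), box near-left outer rim corner at (284,500), square bin rim clear.

```bash
python3 - <<'E'
from h import *
np.set_printoptions(precision=1,suppress=True)
c=lambda x,y:(95+(x+.5)/5.2-.5,165+(y+.5)/5.2-.5)
def B(p,z,n): print(n,back("top",[c(*q) for q in p],z)[:,:2].ravel())
B([(371,228)],67,"rib"); B([(283,501),(278,285)],42,"box NL corner, left rim outer")
B([(279,274),(468,268),(281,22),(466,16)],47,"cover corners NL NR FL FR")
B([(63,288),(272,275),(66,492),(274,487)],26,"bin rim corners FL FR NL NR")
a=.076; X=np.array([np.cos(a),np.sin(a)]); Y=np.array([-X[1],X[0]])
for n,p,o in(("box from rib",back("top",c(371,228),67)[0,:2],(65,0)),("box from NL",back("top",c(283,501),42)[0,:2],(-69,52)),("bin NL",back("top",c(66,492),26)[0,:2],(-56,56)),("bin FL",back("top",c(63,288),26)[0,:2],(56,56)),("bin FR",back("top",c(272,275),26)[0,:2],(56,-56))):
    print(n,p-o[0]*X-o[1]*Y)
E
```

```text
rib [556.9 222.3]
box NL corner, left rim outer [418.3 264.6 530.2 274.7]
cover corners NL NR FL FR [535.2 273.3 540.6 175.1 670.  281.4 675.3 183.6]
bin rim corners FL FR NL NR [528.6 392.7 538.  282.5 421.4 382.2 426.6 273.8]
box from rib [492.1 217.4]
box from NL [491. 218.]
bin NL [481.5 330.6]
bin FL [477.  332.6]
bin FR [477.9 334.1]
```

>>> {"api": "carry_out", "payload": {
  "slide": [
    [0.13, -1, -0.1],
    [0.13, -1, -0.1],
    [0.13, -1, -0.1],
    [0.13, -1, -0.1],
    [0.13, -1, -0.1],
    [0.13, -1, -0.1],
    [0.13, -1, -0.1],
    [0.13, -1, -0.1],
    [0.13, -1, -0.1],
    [0.13, -1, -0.1]
  ],
  "dr": [
    [0, 0, -0.2],
    [0, 0, -0.2],
    [0, 0, -0.2],
    [0, 0, -0.2],
    [0, 0, -0.2],
    [0, 0, -0.2],
    [0, 0, -0.2],
    [0, 0, -0.2],
    [0, 0, -0.2],
    [0, 0, -0.2]
  ],
  "gripper": [75, 75, 75, 75, 75, 75, 75, 75, 75, 75]
}}

```text
clock: 5.15
eef_pos: [589.7, -229.5, 241.7]
eef_rot: [3.141, 0.0, 0.389]
wrist_force: [-0.1, 0.3, 0.9]
finger_gap: 70.6
finger_force: 0.0
```

>>> {"api": "carry_out", "payload": {
  "slide": [
    [0, -0.4, 0],
    [0, -0.4, 0],
    [0, -0.4, 0],
    [0, -0.4, 0],
    [0, -0.4, 0]
  ],
  "dr": [
    [0, 0, 0],
    [0, 0, 0],
    [0, 0, 0],
    [0, 0, 0],
    [0, 0, 0]
  ],
  "gripper": [75, 75, 75, 75, 75]
}}

```text
clock: 5.57
eef_pos: [589.4, -329.6, 241.4]
eef_rot: [-3.141, 0.0, 0.395]
wrist_force: [-0.2, 0.5, -0.5]
finger_gap: 70.4
finger_force: 0.0
```

>>> {"api": "carry_out", "payload": {
  "slide": [
    [0.006, -0.15, -0.1],
    [0.006, -0.27, -0.25],
    [0.006, -0.27, -0.36],
    [0.006, -0.27, -0.36],
    [0.006, -0.27, -0.36],
    [0.006, -0.27, -0.36]
  ],
  "dr": [
    [0, 0, 0],
    [0, 0, 0],
    [0, 0, 0],
    [0, 0, 0],
    [0, 0, 0],
    [0, 0, 0]
  ],
  "gripper": [75, 75, 75, 75, 75, 75]
}}

```text
clock: 6.07
eef_pos: [592.2, -395.1, 154.5]
eef_rot: [3.14, -0.001, 0.398]
wrist_force: [-0.0, 0.1, 1.1]
finger_gap: 70.4
finger_force: 0.0
```

```bash
python3 - <<'E'
from h import *
import cv2
s=read_state(); print(s["eef_pos"],s["eef_rot"])
a=camera("side")[:,:,::-1]
cv2.imwrite("pics/s2.png",cv2.resize(a[260:380,230:390],None,fx=4.5,fy=4.5,interpolation=cv2.INTER_CUBIC))
p=s["eef_pos"]; print((proj("side",[p[0],p[1],26])-[230,260])*4.5)
E
```

```text
[ 592.19701781 -395.11478219  154.49703875] [ 3.13969860e+00 -1.25047886e-03  3.97630111e-01]
[[440.01952634 299.00201907]]
```

View pics/s2.png

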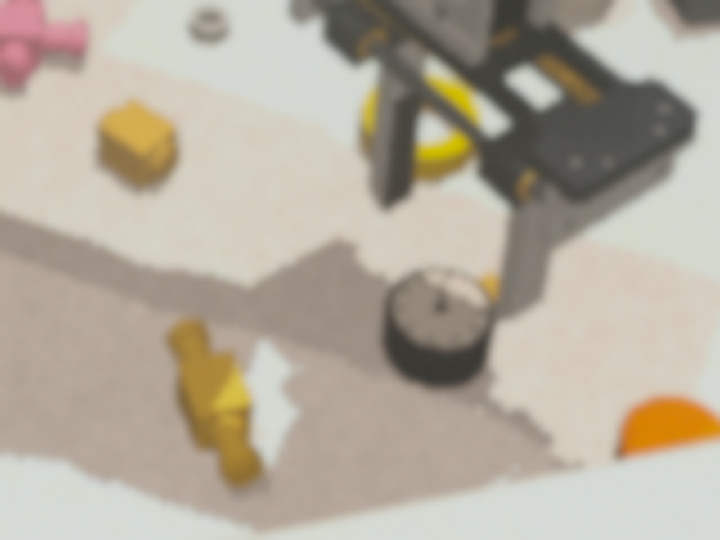

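The gauge dial centre is at crop (440,307), close to the projected tool axis (440,299), with the fingers straddling it. I descend and grip.

>>> {"api": "carry_out", "payload": {
  "slide": [
    [0, 0, -0.1],
    [0, 0, -0.204],
    [0, 0, -0.204],
    [0, 0, -0.204],
    [0, 0, -0.204],
    [0, 0, -0.204],
    [0, 0, -0.204],
    [0, 0, -0.204],
    [0, 0, -0.204],
    [0, 0, -0.204]
  ],
  "dr": [
    [0, 0, 0],
    [0, 0, 0],
    [0, 0, 0],
    [0, 0, 0],
    [0, 0, 0],
    [0, 0, 0],
    [0, 0, 0],
    [0, 0, 0],
    [0, 0, 0],
    [0, 0, 0]
  ],
  "gripper": [75, 75, 75, 75, 40, 40, 40, 40, 40, 40],
  "newtons": 20
}}

```text
clock: 6.95
eef_pos: [591.6, -396.5, 102.7]
eef_rot: [3.14, -0.001, 0.396]
wrist_force: [-1.8, 1.3, 7.0]
finger_gap: 49.3
finger_force: 20.0
```

>>> {"api": "carry_out", "payload": {
  "slide": [
    [0, 0, 0.16],
    [0, 0, 0.32],
    [0, 0.1, 0.45],
    [0, 0.25, 0.5],
    [-0.1, 0.4, 0.5],
    [-0.15, 0.55, 0.5],
    [-0.2, 0.7, 0.5],
    [-0.25, 0.85, 0.5],
    [-0.3, 1, 0.5],
    [-0.3, 1, 0.5]
  ],
  "dr": [
    [0, 0, 0],
    [0, 0, 0],
    [0, 0, 0.02],
    [0, 0, 0.04],
    [0, 0, 0.06],
    [0, 0, 0.08],
    [0, 0, 0.1],
    [0, 0, 0.12],
    [0, 0, 0.14],
    [0, 0, 0.14]
  ],
  "gripper": [40, 40, 40, 40, 40, 40, 40, 40, 40, 40]
}}

```text
clock: 7.78
eef_pos: [514.5, -141.4, 226.5]
eef_rot: [-3.141, -0.001, 1.287]
wrist_force: [0.2, -0.7, -1.4]
finger_gap: 49.6
finger_force: 20.0
```

>>> {"api": "carry_out", "payload": {
  "slide": [
    [-0.02, 0.16, 0],
    [-0.04, 0.32, 0],
    [-0.06, 0.48, 0],
    [-0.08, 0.64, 0],
    [-0.1, 0.8, 0],
    [-0.13, 1, 0],
    [-0.13, 1, 0],
    [-0.13, 1, 0],
    [-0.13, 1, 0]
  ],
  "dr": [
    [0, 0, 0.02],
    [0, 0, 0.04],
    [0, 0, 0.059],
    [0, 0, 0.059],
    [0, 0, 0.059],
    [0, 0, 0.059],
    [0, 0, 0.059],
    [0, 0, 0.059],
    [0, 0, 0.059]
  ],
  "gripper": [40, 40, 40, 40, 40, 40, 40, 40, 40]
}}

```text
clock: 8.53
eef_pos: [483.8, 103.6, 226.3]
eef_rot: [3.141, 0.0, 1.647]
wrist_force: [-0.1, -0.4, -1.4]
finger_gap: 49.5
finger_force: 20.0
```

>>> {"api": "carry_out", "payload": {
  "slide": [
    [0, 0.16, 0],
    [0, 0.32, 0],
    [0, 0.402, 0],
    [0, 0.402, -0.1],
    [0, 0.402, -0.2],
    [0, 0.402, -0.3],
    [0, 0.402, -0.38],
    [0, 0.402, -0.42],
    [0, 0.402, -0.44],
    [0, 0.402, -0.44]
  ],
  "dr": [
    [0, 0, 0],
    [0, 0, 0],
    [0, 0, 0],
    [0, 0, 0],
    [0, 0, 0],
    [0, 0, 0],
    [0, 0, 0],
    [0, 0, 0],
    [0, 0, 0],
    [0, 0, 0]
  ],
  "gripper": [40, 40, 40, 40, 40, 40, 40, 40, 40, 40]
}}

```text
clock: 9.37
eef_pos: [484.0, 203.4, 115.7]
eef_rot: [-3.141, 0.0, 1.645]
wrist_force: [0.3, 0.4, -0.6]
finger_gap: 49.5
finger_force: 20.0
```

Lower the last 3 mm, release to 66 mm, and lift.

>>> {"api": "carry_out", "payload": {
  "slide": [
    [0, 0, -0.008],
    [0, 0, -0.01],
    [0, 0, -0.01],
    [0, 0, -0.01]
  ],
  "dr": [
    [0, 0, 0],
    [0, 0, 0],
    [0, 0, 0],
    [0, 0, 0]
  ],
  "gripper": [40, 40, 40, 40]
}}

```text
clock: 9.7
eef_pos: [483.9, 204.3, 114.2]
eef_rot: [3.14, -0.0, 1.647]
wrist_force: [-0.1, -0.6, -2.0]
finger_gap: 49.5
finger_force: 20.0
```

>>> {"api": "carry_out", "payload": {
  "slide": [
    [0, 0, 0],
    [0, 0, 0],
    [0, 0, 0],
    [0, 0, 0],
    [0, 0, 0.1],
    [0, 0, 0.25],
    [0, -0.16, 0.4],
    [0, -0.4, 0.4],
    [0, -0.7, 0.4],
    [0, -0.7, 0.4]
  ],
  "dr": [
    [0, 0, 0],
    [0, 0, 0],
    [0, 0, 0],
    [0, 0, 0],
    [0, 0, 0],
    [0, 0, 0],
    [0, 0, 0],
    [0, 0, 0],
    [0, 0, 0],
    [0, 0, 0]
  ],
  "gripper": [68, 68, 68, 68, 68, 68, 68, 68, 68, 68]
}}

```text
clock: 10.53
eef_pos: [483.4, 47.8, 213.7]
eef_rot: [3.14, 0.0, 1.648]
wrist_force: [0.4, -0.5, -0.1]
finger_gap: 64.0
finger_force: 0.0
```

```bash
python3 - <<'E'
from h import *
import cv2
s=read_state(); print(s["eef_pos"],s["eef_rot"])
a=camera("top")[:,:,::-1]; b=camera("side")[:,:,::-1]
v=lambda a,y,x,h,w: cv2.resize(a[y:y+h,x:x+w],(400,int(400*h/w)),interpolation=cv2.INTER_CUBIC)
A=v(a,170,95,110,150);Bq=v(b,130,170,110,150)
cv2.imwrite("pics/g1.png",np.hstack([A,Bq]))
E
```

```text
[483.37785904  47.81873347 213.68005246] [3.14001967e+00 1.27962897e-04 1.64767226e+00]
```

View pics/g1.png

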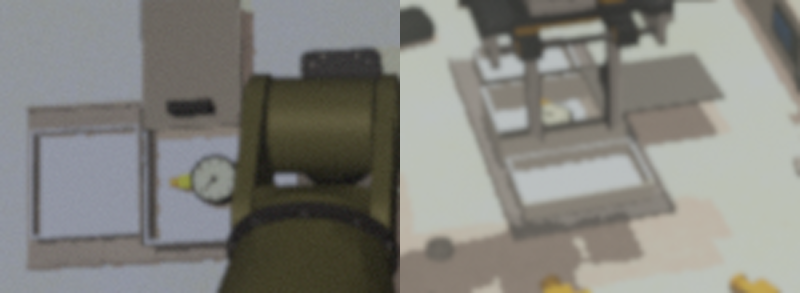

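The gauge lies dial up on the box floor with its stem toward +y. Next I grip the rib again and shut the cover.

>>> {"api": "carry_out", "payload": {
  "slide": [
    [0.1, 0.13, 0],
    [0.2, 0.3, 0],
    [0.29, 0.45, 0],
    [0.29, 0.6, 0],
    [0.29, 0.72, 0],
    [0.29, 0.72, 0],
    [0.29, 0.72, 0],
    [0.29, 0.72, 0]
  ],
  "dr": [
    [0, 0, 0],
    [0, 0, 0],
    [0, 0, 0],
    [0, 0, 0],
    [0, 0, 0],
    [0, 0, 0],
    [0, 0, 0],
    [0, 0, 0]
  ],
  "gripper": [50, 50, 50, 50, 50, 50, 50, 50]
}}

```text
clock: 11.3
eef_pos: [555.9, 229.4, 212.6]
eef_rot: [-3.141, 0.0, 1.647]
wrist_force: [-0.1, -0.3, 0.3]
finger_gap: 47.1
finger_force: 0.0
```

>>> {"api": "carry_out", "payload": {
  "slide": [
    [0, -0.03, -0.1],
    [0, -0.03, -0.2],
    [0, -0.03, -0.25],
    [0, -0.03, -0.25],
    [0, -0.03, -0.25],
    [0, -0.03, -0.25],
    [0, -0.03, -0.25],
    [0, -0.03, -0.25],
    [0, -0.03, -0.25],
    [0, -0.03, -0.25]
  ],
  "dr": [
    [0, 0, 0],
    [0, 0, 0],
    [0, 0, 0],
    [0, 0, 0],
    [0, 0, 0],
    [0, 0, 0],
    [0, 0, 0],
    [0, 0, 0],
    [0, 0, 0],
    [0, 0, 0]
  ],
  "gripper": [50, 50, 50, 50, 50, 0, 0, 0, 0, 0],
  "newtons": 15
}}

```text
clock: 12.13
eef_pos: [556.3, 221.8, 150.8]
eef_rot: [3.141, -0.0, 1.647]
wrist_force: [-0.1, 0.3, 0.0]
finger_gap: 16.9
finger_force: 0.0
```

>>> {"api": "carry_out", "payload": {
  "slide": [
    [-0.05, -0.004, 0],
    [-0.1, -0.008, 0],
    [-0.15, -0.011, 0],
    [-0.2, -0.015, 0],
    [-0.25, -0.019, 0],
    [-0.3, -0.023, 0],
    [-0.35, -0.027, 0],
    [-0.4, -0.03, 0],
    [-0.42, -0.032, 0],
    [-0.42, -0.032, 0]
  ],
  "dr": [
    [0, 0, 0],
    [0, 0, 0],
    [0, 0, 0],
    [0, 0, 0],
    [0, 0, 0],
    [0, 0, 0],
    [0, 0, 0],
    [0, 0, 0],
    [0, 0, 0],
    [0, 0, 0]
  ],
  "gripper": [0, 0, 0, 0, 0, 0, 0, 0, 0, 0]
}}

```text
clock: 12.97
eef_pos: [450.7, 213.6, 150.8]
eef_rot: [3.141, 0.0, 1.647]
wrist_force: [-1.8, -5.3, 2.7]
finger_gap: 11.7
finger_force: 15.0
```

>>> {"api": "carry_out", "payload": {
  "slide": [
    [-0.008, -0.001, 0],
    [-0.016, -0.001, 0],
    [-0.024, -0.002, 0],
    [-0.028, -0.002, 0],
    [-0.032, -0.002, 0],
    [-0.032, -0.002, 0]
  ],
  "dr": [
    [0, 0, 0],
    [0, 0, 0],
    [0, 0, 0],
    [0, 0, 0],
    [0, 0, 0],
    [0, 0, 0]
  ],
  "gripper": [0, 0, 0, 0, 0, 0]
}}

```text
clock: 13.47
eef_pos: [443.8, 213.1, 150.7]
eef_rot: [3.141, 0.0, 1.646]
wrist_force: [0.6, -5.9, 8.9]
finger_gap: 11.6
finger_force: 15.0
```

>>> {"api": "carry_out", "payload": {
  "slide": [
    [-0.004, 0, 0],
    [-0.008, 0, 0],
    [-0.01, 0, 0],
    [-0.01, 0, 0]
  ],
  "dr": [
    [0, 0, 0],
    [0, 0, 0],
    [0, 0, 0],
    [0, 0, 0]
  ],
  "gripper": [0, 0, 0, 0]
}}

```text
clock: 13.8
eef_pos: [441.3, 213.0, 150.7]
eef_rot: [3.141, 0.001, 1.646]
wrist_force: [1.2, -6.7, 7.8]
finger_gap: 11.6
finger_force: 15.0
```

>>> {"api": "carry_out", "payload": {
  "slide": [
    [-0.004, 0, 0],
    [-0.008, 0, 0],
    [-0.012, 0, 0],
    [-0.012, 0, 0]
  ],
  "dr": [
    [0, 0, 0],
    [0, 0, 0],
    [0, 0, 0],
    [0, 0, 0]
  ],
  "gripper": [0, 0, 0, 0]
}}

```text
clock: 14.13
eef_pos: [438.9, 212.9, 150.8]
eef_rot: [3.139, 0.001, 1.646]
wrist_force: [8.0, -9.3, 3.1]
finger_gap: 11.8
finger_force: 15.0
```

The cover met its stop (8 N, at 439). Release, lift, and go to the tee.

>>> {"api": "carry_out", "payload": {
  "slide": [
    [0, 0, 0],
    [0, 0, 0],
    [0, 0, 0.1],
    [0, 0, 0.25],
    [0.02, -0.12, 0.28],
    [0.02, -0.28, 0.28],
    [0.02, -0.44, 0.28],
    [0.02, -0.6, 0.28],
    [0.02, -0.76, 0.28],
    [0.02, -0.92, 0.28]
  ],
  "dr": [
    [0, 0, 0],
    [0, 0, 0],
    [0, 0, 0],
    [0, 0, 0],
    [0, 0, -0.019],
    [0, 0, -0.038],
    [0, 0, -0.057],
    [0, 0, -0.076],
    [0, 0, -0.095],
    [0, 0, -0.114]
  ],
  "gripper": [50, 50, 50, 50, 50, 70, 70, 70, 70, 70]
}}

```text
clock: 14.97
eef_pos: [442.2, -18.3, 220.3]
eef_rot: [-3.141, -0.0, 0.925]
wrist_force: [1.0, 0.6, 0.1]
finger_gap: 65.4
finger_force: 0.0
```

>>> {"api": "carry_out", "payload": {
  "slide": [
    [0, -0.15, 0],
    [0, -0.24, 0],
    [0, -0.24, 0],
    [0, -0.24, 0],
    [0, -0.24, 0],
    [0, -0.24, 0],
    [0, -0.24, 0],
    [0, -0.24, 0],
    [0, -0.24, 0]
  ],
  "dr": [
    [0, 0, -0.019],
    [0, 0, -0.038],
    [0, 0, -0.057],
    [0, 0, -0.076],
    [0, 0, -0.095],
    [0, 0, -0.114],
    [0, 0, -0.1286],
    [0, 0, -0.1286],
    [0, 0, -0.1286]
  ],
  "gripper": [70, 70, 70, 70, 70, 70, 70, 70, 70]
}}

```text
clock: 15.72
eef_pos: [442.7, -76.6, 220.2]
eef_rot: [-3.141, 0.0, 0.125]
wrist_force: [0.1, 0.3, -0.3]
finger_gap: 66.1
finger_force: 0.0
```

```bash
python3 - <<'E'
from h import *
import cv2
s=read_state(); print(s["eef_pos"],s["eef_rot"])
b=camera("side")[:,:,::-1]; p=s["eef_pos"]
v=lambda a,y,x,h,w: cv2.resize(a[y:y+h,x:x+w],(400,int(400*h/w)),interpolation=cv2.INTER_CUBIC)
cv2.imwrite("pics/g2.png",np.hstack([v(b,125,170,100,110),v(b,190,190,100,110)]))
print((proj("side",[[p[0],p[1],26],[446.5,-89.5,26],[442.2,-57.7,13]])-[190,190])*400/110)
E
```

```text
[442.690071   -76.58776124 220.15514847] [-3.14110250e+00  3.24949644e-04  1.25349915e-01]
[[136.86754104 171.63502809]
 [145.7154901  182.94529254]
 [132.2164793  169.0652507 ]]
```

View pics/g2.png

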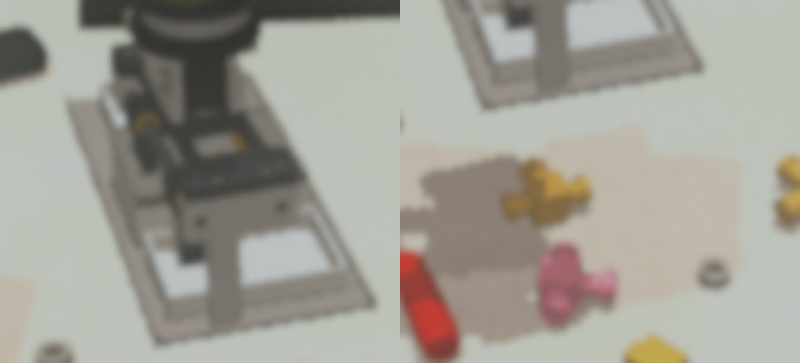

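The tee body top shows at panel (146,183), matching the prediction, so I descend and grip.

>>> {"api": "carry_out", "payload": {
  "slide": [
    [0.01, -0.006, -0.12],
    [0.01, -0.006, -0.26],
    [0.01, -0.006, -0.4],
    [0.01, -0.006, -0.475],
    [0.01, -0.006, -0.475],
    [0.01, -0.006, -0.475],
    [0.01, -0.006, -0.475],
    [0.01, -0.006, -0.475],
    [0.01, -0.006, -0.475],
    [0.01, -0.006, -0.475]
  ],
  "dr": [
    [0, 0, 0],
    [0, 0, 0],
    [0, 0, 0],
    [0, 0, 0],
    [0, 0, 0],
    [0, 0, 0],
    [0, 0, 0],
    [0, 0, 0],
    [0, 0, 0],
    [0, 0, 0]
  ],
  "gripper": [70, 70, 70, 70, 70, 35, 35, 35, 35, 35],
  "newtons": 25
}}

```text
clock: 16.6
eef_pos: [445.2, -78.2, 101.9]
eef_rot: [3.141, -0.001, 0.123]
wrist_force: [0.5, 0.6, 1.0]
finger_gap: 49.0
finger_force: 25.0
```

>>> {"api": "carry_out", "payload": {
  "slide": [
    [0, 0, 0],
    [0, 0, 0],
    [0, 0, 0]
  ],
  "dr": [
    [0, 0, 0],
    [0, 0, 0],
    [0, 0, 0]
  ],
  "gripper": [35, 35, 35]
}}

```text
clock: 16.85
eef_pos: [445.3, -78.2, 101.9]
eef_rot: [3.141, -0.001, 0.122]
wrist_force: [-0.7, 1.0, 6.1]
finger_gap: 48.8
finger_force: 25.0
```

>>> {"api": "carry_out", "payload": {
  "slide": [
    [0, 0, 0.15],
    [0, 0, 0.3],
    [0, 0.1, 0.42],
    [0.02, 0.25, 0.45],
    [0.04, 0.4, 0.45],
    [0.06, 0.55, 0.45],
    [0.08, 0.7, 0.45],
    [0.1, 0.85, 0.45],
    [0.12, 1, 0.45],
    [0.12, 1, 0.45]
  ],
  "dr": [
    [0, 0, 0],
    [0, 0, 0],
    [0, 0, 0],
    [0, 0, -0.007],
    [0, 0, -0.007],
    [0, 0, -0.007],
    [0, 0, -0.007],
    [0, 0, -0.007],
    [0, 0, -0.007],
    [0, 0, -0.007]
  ],
  "gripper": [35, 35, 35, 35, 35, 35, 35, 35, 35, 35]
}}

```text
clock: 17.68
eef_pos: [475.1, 176.6, 213.9]
eef_rot: [-3.141, -0.0, 0.082]
wrist_force: [1.1, 0.4, -1.1]
finger_gap: 48.4
finger_force: 25.0
```

>>> {"api": "carry_out", "payload": {
  "slide": [
    [0.015, 0.16, 0],
    [0.015, 0.32, 0],
    [0.015, 0.48, 0],
    [0.015, 0.6, 0],
    [0.015, 0.64, 0],
    [0.015, 0.64, 0],
    [0.015, 0.64, 0]
  ],
  "dr": [
    [0, 0, 0],
    [0, 0, 0],
    [0, 0, 0],
    [0, 0, 0],
    [0, 0, 0],
    [0, 0, 0],
    [0, 0, 0]
  ],
  "gripper": [35, 35, 35, 35, 35, 35, 35]
}}

```text
clock: 18.27
eef_pos: [478.8, 331.2, 213.6]
eef_rot: [3.141, 0.001, 0.079]
wrist_force: [-0.3, -0.6, -1.8]
finger_gap: 48.7
finger_force: 25.0
```

>>> {"api": "carry_out", "payload": {
  "slide": [
    [0, 0, -0.1],
    [0, 0, -0.22],
    [0, 0, -0.32],
    [0, 0, -0.38],
    [0, 0, -0.4],
    [0, 0, -0.408],
    [0, 0, -0.41],
    [0, 0, -0.41],
    [0, 0, -0.41]
  ],
  "dr": [
    [0, 0, 0],
    [0, 0, 0],
    [0, 0, 0],
    [0, 0, 0],
    [0, 0, 0],
    [0, 0, 0],
    [0, 0, 0],
    [0, 0, 0],
    [0, 0, 0]
  ],
  "gripper": [35, 35, 35, 35, 35, 35, 35, 35, 35]
}}

```text
clock: 19.02
eef_pos: [479.3, 331.7, 112.8]
eef_rot: [-3.141, -0.002, 0.078]
wrist_force: [0.4, 0.3, -2.0]
finger_gap: 48.7
finger_force: 25.0
```

>>> {"api": "carry_out", "payload": {
  "slide": [
    [0, 0, 0],
    [0, 0, 0],
    [0, 0, 0],
    [0, 0, 0.1],
    [0, 0, 0.25],
    [0, 0, 0.4],
    [0, -0.1, 0.5],
    [0, -0.26, 0.5],
    [0, -0.42, 0.5],
    [0, -0.58, 0.5]
  ],
  "dr": [
    [0, 0, 0],
    [0, 0, 0],
    [0, 0, 0],
    [0, 0, 0],
    [0, 0, 0],
    [0, 0, 0],
    [0, 0, 0],
    [0, 0, 0],
    [0, 0, 0],
    [0, 0, 0]
  ],
  "gripper": [62, 62, 62, 62, 62, 62, 62, 62, 62, 62]
}}

```text
clock: 19.85
eef_pos: [478.5, 185.4, 237.2]
eef_rot: [-3.141, -0.001, 0.079]
wrist_force: [1.3, 0.1, 0.5]
finger_gap: 58.2
finger_force: 0.0
```

>>> {"api": "carry_out", "payload": {
  "slide": [
    [0, -0.16, 0],
    [0, -0.32, 0],
    [0, -0.48, 0],
    [0, -0.64, 0],
    [0, -0.8, 0],
    [0, -0.96, 0],
    [0, -1, 0]
  ],
  "dr": [
    [0, 0, 0.019],
    [0, 0, 0.038],
    [0, 0, 0.057],
    [0, 0, 0.076],
    [0, 0, 0.095],
    [0, 0, 0.114],
    [0, 0, 0.133]
  ],
  "gripper": [60, 60, 60, 60, 60, 60, 60]
}}

```text
clock: 20.43
eef_pos: [478.7, -64.5, 237.0]
eef_rot: [3.141, -0.0, 0.86]
wrist_force: [0.4, 0.3, -0.1]
finger_gap: 56.7
finger_force: 0.0
```

>>> {"api": "carry_out", "payload": {
  "slide": [
    [0, -0.16, 0],
    [0, -0.32, 0],
    [0, -0.48, 0],
    [0, -0.64, 0],
    [0, -0.8, 0],
    [0, -0.96, 0],
    [0, -1, 0],
    [0, -1, 0]
  ],
  "dr": [
    [0, 0, 0.019],
    [0, 0, 0.038],
    [0, 0, 0.057],
    [0, 0, 0.076],
    [0, 0, 0.095],
    [0, 0, 0.117],
    [0, 0, 0.117],
    [0, 0, 0.117]
  ],
  "gripper": [60, 60, 60, 60, 60, 60, 60, 60]
}}

```text
clock: 21.1
eef_pos: [478.3, -315.9, 236.4]
eef_rot: [3.141, 0.001, 1.59]
wrist_force: [-0.9, 0.8, -0.2]
finger_gap: 56.6
finger_force: 0.0
```

>>> {"api": "carry_out", "payload": {
  "slide": [
    [0.016, -0.14, 0],
    [0.016, -0.28, -0.1],
    [0.016, -0.394, -0.25],
    [0.016, -0.394, -0.36],
    [0.016, -0.394, -0.36],
    [0.016, -0.394, -0.36],
    [0.016, -0.394, -0.36]
  ],
  "dr": [
    [0, 0, 0],
    [0, 0, 0],
    [0, 0, 0],
    [0, 0, 0],
    [0, 0, 0],
    [0, 0, 0],
    [0, 0, 0]
  ],
  "gripper": [60, 60, 60, 60, 60, 60, 60]
}}

```text
clock: 21.68
eef_pos: [483.8, -410.2, 148.8]
eef_rot: [3.14, 0.001, 1.591]
wrist_force: [0.4, 0.3, 0.6]
finger_gap: 56.3
finger_force: 0.0
```

>>> {"api": "carry_out", "payload": {
  "slide": [
    [-0.004, -0.022, -0.02],
    [-0.004, -0.022, -0.12],
    [-0.004, -0.022, -0.188],
    [-0.004, -0.022, -0.188],
    [-0.004, -0.022, -0.188],
    [-0.004, -0.022, -0.188],
    [-0.004, -0.022, -0.188],
    [-0.004, -0.022, -0.188],
    [-0.004, -0.022, -0.188],
    [-0.004, -0.022, -0.188]
  ],
  "dr": [
    [0, 0, 0.0095],
    [0, 0, 0.0095],
    [0, 0, 0.0095],
    [0, 0, 0.0095],
    [0, 0, 0.0095],
    [0, 0, 0.0095],
    [0, 0, 0.0095],
    [0, 0, 0.0095],
    [0, 0, 0.0095],
    [0, 0, 0.0095]
  ],
  "gripper": [60, 60, 60, 60, 60, 10, 10, 10, 10, 10],
  "newtons": 25
}}

```text
clock: 22.52
eef_pos: [482.1, -416.4, 100.1]
eef_rot: [3.141, 0.0, 1.65]
wrist_force: [-0.5, -0.0, -0.2]
finger_gap: 26.3
finger_force: 0.0
```

>>> {"api": "carry_out", "payload": {
  "slide": [
    [0, 0, 0],
    [0, 0, 0],
    [0, 0, 0]
  ],
  "dr": [
    [0, 0, 0],
    [0, 0, 0],
    [0, 0, 0]
  ],
  "gripper": [10, 10, 10]
}}

```text
clock: 22.77
eef_pos: [482.1, -416.4, 100.1]
eef_rot: [3.141, 0.0, 1.65]
wrist_force: [-1.5, 1.3, 6.9]
finger_gap: 26.0
finger_force: 25.0
```

>>> {"api": "carry_out", "payload": {
  "slide": [
    [0, 0, 0.15],
    [0, 0, 0.3],
    [0, 0.1, 0.42],
    [0.02, 0.25, 0.44],
    [0.04, 0.4, 0.44],
    [0.06, 0.55, 0.44],
    [0.066, 0.7, 0.44],
    [0.066, 0.85, 0.44],
    [0.066, 1, 0.44],
    [0.066, 1, 0.44]
  ],
  "dr": [
    [0, 0, 0],
    [0, 0, 0],
    [0, 0, -0.019],
    [0, 0, -0.038],
    [0, 0, -0.057],
    [0, 0, -0.076],
    [0, 0, -0.095],
    [0, 0, -0.114],
    [0, 0, -0.133],
    [0, 0, -0.133]
  ],
  "gripper": [10, 10, 10, 10, 10, 10, 10, 10, 10, 10]
}}

```text
clock: 23.6
eef_pos: [498.2, -161.4, 209.4]
eef_rot: [-3.14, -0.0, 0.807]
wrist_force: [1.0, -0.9, -1.7]
finger_gap: 25.8
finger_force: 25.0
```

>>> {"api": "carry_out", "payload": {
  "slide": [
    [0, 0.16, 0],
    [0, 0.32, 0],
    [0, 0.48, 0],
    [0, 0.64, 0],
    [0, 0.8, 0],
    [0, 0.96, 0],
    [0, 1, 0],
    [0, 1, 0],
    [0, 1, 0]
  ],
  "dr": [
    [0, 0, -0.019],
    [0, 0, -0.038],
    [0, 0, -0.057],
    [0, 0, -0.076],
    [0, 0, -0.095],
    [0, 0, -0.1175],
    [0, 0, -0.1175],
    [0, 0, -0.1175],
    [0, 0, -0.1175]
  ],
  "gripper": [10, 10, 10, 10, 10, 10, 10, 10, 10]
}}

```text
clock: 24.35
eef_pos: [498.3, 84.5, 209.4]
eef_rot: [3.141, 0.0, 0.08]
wrist_force: [-0.6, 0.2, -1.8]
finger_gap: 25.8
finger_force: 25.0
```

>>> {"api": "carry_out", "payload": {
  "slide": [
    [0, 0.067, 0],
    [0, 0.067, -0.1],
    [0, 0.067, -0.22],
    [0, 0.067, -0.32],
    [0, 0.067, -0.37],
    [0, 0.067, -0.39],
    [0, 0.067, -0.397],
    [0, 0.067, -0.397],
    [0, 0.067, -0.397]
  ],
  "dr": [
    [0, 0, 0],
    [0, 0, 0],
    [0, 0, 0],
    [0, 0, 0],
    [0, 0, 0],
    [0, 0, 0],
    [0, 0, 0],
    [0, 0, 0],
    [0, 0, 0]
  ],
  "gripper": [10, 10, 10, 10, 10, 10, 10, 10, 10]
}}

```text
clock: 25.1
eef_pos: [499.0, 100.1, 111.3]
eef_rot: [-3.142, -0.001, 0.076]
wrist_force: [0.8, 0.1, -1.1]
finger_gap: 25.8
finger_force: 25.0
```

>>> {"api": "carry_out", "payload": {
  "slide": [
    [0, 0, 0],
    [0, 0, 0],
    [0, 0, 0],
    [0, 0, 0.1],
    [0, 0, 0.25],
    [0, 0, 0.4],
    [0, -0.1, 0.5],
    [0, -0.3, 0.5],
    [0, -0.5, 0.5],
    [0, -0.7, 0.5]
  ],
  "dr": [
    [0, 0, 0],
    [0, 0, 0],
    [0, 0, 0],
    [0, 0, 0],
    [0, 0, 0],
    [0, 0, 0],
    [0, 0, 0],
    [0, 0, 0],
    [0, 0, 0],
    [0, 0, 0]
  ],
  "gripper": [44, 44, 44, 44, 44, 44, 44, 44, 44, 44]
}}

```text
clock: 25.93
eef_pos: [498.2, -51.0, 236.3]
eef_rot: [3.141, -0.002, 0.078]
wrist_force: [1.8, 0.5, 0.2]
finger_gap: 41.0
finger_force: 0.0
```

>>> {"api": "carry_out", "payload": {
  "slide": [
    [0, -0.16, 0],
    [0, -0.32, 0],
    [0, -0.48, 0],
    [0, -0.64, 0],
    [0, -0.8, 0],
    [0, -0.96, 0],
    [0, -1, 0],
    [0, -1, 0]
  ],
  "dr": [
    [0, 0, 0],
    [0, 0, 0],
    [0, 0, 0],
    [0, 0, 0],
    [0, 0, 0],
    [0, 0, 0],
    [0, 0, 0],
    [0, 0, 0]
  ],
  "gripper": [44, 44, 44, 44, 44, 44, 44, 44]
}}

```text
clock: 26.6
eef_pos: [497.9, -301.9, 235.2]
eef_rot: [3.141, 0.0, 0.073]
wrist_force: [-0.3, 0.3, -0.0]
finger_gap: 41.5
finger_force: 0.0
```

```bash
python3 - <<'E'
from h import *
import cv2
a=camera("top")[:,:,::-1]; b=camera("side")[:,:,::-1]; s=read_state(); print(s["eef_pos"],s["wrist_force"])
v=lambda a,y,x,h,w: cv2.resize(a[y:y+h,x:x+w],(400,int(400*h/w)),interpolation=cv2.INTER_CUBIC)
cv2.imwrite("pics/f.png",np.vstack([np.hstack([v(a,195,95,90,150),v(b,130,170,90,150)]),np.hstack([v(a,170,265,110,160),v(b,220,190,110,160)])]))
E
```

```text
[ 498.37370614 -298.99866932  235.23091761] [-0.73952646  0.87111422  1.10104666]
```

View pics/f.png

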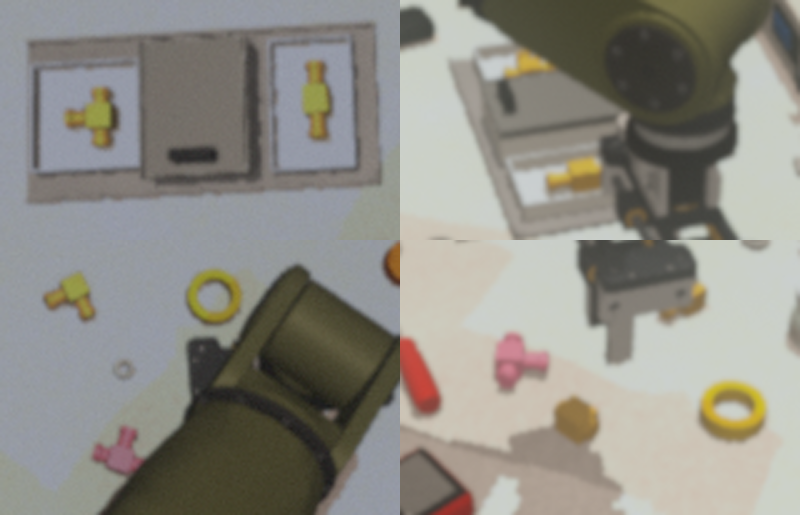

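The tee lies flat in the square bin (100,117), the cover is shut, and the union lies lengthwise at the trough's centre (315,98). The elbow and short union have not moved. I'm handing it in.

```bash
python3 -c "
from cell import *
print(sign_off())"
```

```text
the job is handed in; nothing more can be done
None
```

The kit is packed and handed in: gauge dial up in the box with the cover shut against its stop, tee flat in the square bin, long union lengthwise in the narrow bin, elbow and short union left alone; no verdict came back.

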